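# Fit the filter tube to the dough-water doser

### The arm

A 7-joint arm with a two-finger parallel gripper is mounted at the origin on the work surface. World frame = base frame: x ahead of the robot, y to its left, z up, the work surface at z = 0. Lengths are in m, angles in rad, forces in N, time in s.
With the tool pointing down it reaches from about 0.4 to 0.875 m from the base axis. Payload 19.3 kg.
Tool frame: the origin (TCP) lies on the centre line of the jaws, within the pads' length; the fingertips stand 19 mm ahead of it and the grasp point (between the pads) is the TCP; z points along the fingers, y is the line along which they close (so a half turn about z gives the same grasp; the last joint's range is limited). The gripper opens to 85 mm and grips with 20 to 120 N. Pads are 22 mm wide; open, the fingers measure 114 mm over their backs; the gripper's body (76 mm by 85 mm) begins 54 mm behind the grasp point. The pads swing forward as they close: fully open they stand 13 mm farther back than shut.
Start: joints at [1.047, 0.521, -0.036, 1.599, 0.021, 1.021, -0.113], TCP at [0.274, -0.562, 0.25] pointing down, gripper open.
Joint ranges: [-2.91, 2.91], [-0.3, 2.13], [-1.5, 1.42], [0.17, 2.43], [-1.26, 4.41], [0.16, 1.93], [-2.52, 2.52]. Speed limits (rad/s): [1.89, 1.89, 2.39, 2.39, 3.01, 3.01, 3.01].

### API

Orientations are given as a rotation vector (axis times angle).
In Python, from cell import observe, get_image, camera_info, job_done gives the robot as it stands.
- The arm moves only by the tool jog_arm, never from a script. Its argument "increments" is a list of rows, each a list of 5 numbers: the shift along the world's x, y, z in m, then the turn about the world's z in rad, then the opening in per cent of the stroke, from 0 (shut) to 100 (fully open). A call has 1 to 20 rows; each row is the pose to reach, as a shift and turn from the pose commanded when the call began; what a row does not reach only later rows make up. A row lasts 1/10 s, in which the tool goes at most 50 mm and 8.59 degrees, less where a joint would pass 70% of its speed; a pose out of reach is approached as far as the arm can. A call with a gripper value outside its range is refused whole. The fingers move at their own pace and stop on an object; the grip force is fixed at half the most. Time passes only in rows, so rows that repeat a pose let the fingers close. It gives the time, the measured TCP pose, the force, the opening and the grip force at its end, in the units of the state.
- observe(): the state, without advancing time (a new reading comes with each control period).
- get_image(name): name is "scene" or "side" or "wrist"; returns the picture (420x560x3 uint8, red, green, blue); there is no depth.
- camera_info(name): a dict with "fovy" (degrees; the focal length in pixels is half the picture's height over the tangent of half this angle, whatever the lens; pixels are square), "cx", "cy" (the principal point, pixels), "distortion" ([k1, k2, p1, p2, k3] as OpenCV has them; the pictures are not rectified), "rvec" (rotation vector, rad) and "tvec" (3), from world to camera coordinates, as OpenCV has them. Camera axes: x right, y down, z forward; pixel columns grow to the right and rows downward; lengths in m; the calibration is good to about 2 mm. A picture is of the moment at which its call begins: read the wrist's pose just before it. camera_info takes no time and is no camera call; for the wrist camera it gives the pose at the moment of the call.
- job_done(): hands the job in; it is judged then, once.
The state is a dict: "time": time; "q": joint angles; "dq": joint speeds; "effort": joint torques, N m; "tool_pos": TCP position; "tcp_rot": TCP orientation; "ft_force": force on the tool from outside, world axes, zero at the start; "moment": the same for the moment, N m; "grip_width": finger opening in m; "gripper_force": force on a finger pad.
Only numpy, scipy, OpenCV 4.12 (cv2) and the standard library are available. Lean on these libraries where they do the work, as an engineer would, in place of code of your own. Each camera call takes 0.05 s, during which the arm holds its last target. There are 200 camera calls.

### The job

Take the collared filter tube out of the white rack and push it gently, without forcing, straight down into the doser's push-fit socket, past the seal, until it is fully home on the socket's floor. Then slide the forked lock plate all the way across so that its prongs sit over the tube's collar, let go, and leave the other rack pieces, the cup, the jar and the loaf moulds where they are.

Things in the scene. Friction and masses are not known exactly. Their poses are not given: they have to be found in the camera images.
- tube_grip (a point): Filter tube, plain steel, upright in one of the three rack holes (any of them), 130 mm tall, 0.15 kg, round about its z axis (up). From its foot: shank 20 mm diameter up to 60 mm (foot bevelled from 14.4 mm over the first 4 mm); collar 30 mm diameter from 60 to 66 mm; neck 18 mm from 66 to 85 mm; grip 22 mm diameter from 85 to 130 mm. It is the only piece with a collar and the tallest. This point is on its axis, in the middle of the grip, 105 mm above the foot.
- tube_foot (a point): Centre of the foot face of the filter tube, the end that goes in the socket; z is the tube's axis, up.
- rack: White plastic rack, fixed, 70 x 240 x 50 mm; origin at the centre of its underside, on the table. Three holes of 26 mm, 40 mm deep (so pieces stand 10 mm above the table), in a row along its y axis at -80, 0 and +80 mm.
- plain_tube_mid (a point): Bystander in another rack hole: plain 20 mm steel tube, 95 mm tall, no collar; point half-way up.
- plug_mid (a point): Bystander in the remaining rack hole: plug, 20 mm shank with a 26 mm grey head, 68 mm tall; point half-way up.
- fitting: The doser's filter fitting, fixed to the table: a steel base 90 x 200 x 45 mm, on it the black round push-fit socket (42 mm outside, grey flared mouth 54 mm) and a grey pedestal (46 mm wide, from 46 to 142 mm on the socket's -y side, its top 111 mm above the table) on which the lock plate slides. Origin on the socket's axis at table height, z up; the lock slides along this body's +y.
- socket_mouth (a point): Centre of the socket's mouth, 90 mm above the table when nothing presses on it; the mouth is flared to about 33 mm across and narrows over 6 mm to the bore of 21.6 mm, 45 mm deep. The socket floats on a spring in the base: pressed with some 5 to 12 N it sinks by several mm before it stands firm, and it comes back up slowly when let go.
- seat: Hard inner floor of the socket, hidden down the bore; origin at the centre of its upper face, 45 mm below the mouth; it sinks with the socket. A tube is home when its foot rests on it, its collar then 60 to 66 mm above it. Pressing on it with 15 N is plenty; more than 40 N damages it.
- seal (a point): Centre of the sprung seal, 4 mm above the seat. The tube first passes the collet's lips (foot about 23 mm above the seat, 5 to 10 N), rubs with 2 to 6 N, then over the last 4 mm must be pushed through this tight seal: 15 to 25 N, falling by several N as the seal gives way, directly before the hard stop. Let go earlier, the tube stays short of home.
- lock (a joint): Slide lock, m: about 0 to 0.004 = drawn back (start), 0.032 = fully across. It moves along +y of the fitting, takes about 3 N and stays where it is left. Its plate is 5 mm thick, underside 113 mm above the table, 2 mm over the collar of a tube that is home; two prongs 24 mm apart then stand either side of the neck. If the tube is not home the prongs run against the collar.
- lock_grip (a point): Grip post of the lock plate: black, upright, 14 x 14 mm, 42 mm tall from the plate (its top 160 mm above the table). This point is on the post, 15 mm below its top, 62 mm (lock at 0) to 30 mm (lock at 0.032) from the socket's axis on the fitting's -y side.
- beaker: Bystander: small steel cup, 44 mm across, 50 mm tall, between rack and fitting; origin at its underside.
- jar: Bystander: glass jar, 70 mm across, 100 mm tall, beyond the rack and fitting; origin at its underside.
- mould_a: Bystander: open brown loaf mould 80 x 200 x 60 mm, beyond the rack; origin at its underside.
- mould_b: Bystander: the same kind of loaf mould, beyond the fitting; origin at its underside.
- mould_c: Bystander: the same kind of loaf mould, to the left of the rack; origin at its underside.

How it is judged:
On the way, in this order (a step that is already met when the one before it is completed fails the run):
1. the tube is fully home on the socket's floor (within 2 mm), upright, with the lock still drawn back (z of tube_foot in the frame of seat between -0.004 and 0.002 m and horizontal distance between tube_foot and seat below 0.003 m and angle between tube_foot's own z axis and vertical below 0.06 rad and value of joint lock below 0.015 m), for 0.2 s.
2. the lock plate is fully across (within 3 mm) over the collar (z of tube_foot in the frame of seat between -0.004 and 0.002 m and horizontal distance between tube_foot and seat below 0.003 m and angle between tube_foot's own z axis and vertical below 0.06 rad and value of joint lock above 0.029 m), for 0.2 s.
At the end, for the whole second after the job is handed in: The tube's foot is within 2 mm of the socket's floor and 3 mm of its axis, the tube is within 0.06 rad of upright and still, and the lock is at 29 mm or more of its 32 mm (all of step 2 and linear speed of tube below 0.02 m/s and velocity of joint lock below 0.01 m/s); the robot touches nothing.
It fails at once if the tube is forced: it presses on the socket's floor with more than 40 N, or is jammed in the fitting (contact force between tube and seat above 40 N or contact force between tube and fitting above 90 N).
It fails at once if one of the other things on the bench is shifted by more than 30 mm (distance of any of plain_tube_mid, plug_mid, beaker, jar, mould_a, mould_b, mould_c from where it was at the start of the episode above 0.03 m).
It also fails if it takes over 69 s, if anything falls off the work surface, if the arm or the gripper's body presses on something with over 40 N, if the wrist force passes 120 N, or if a joint passes its speed limit or range.

## Working session

There is one attempt and no reset: what is moved stays moved. The work goes in short steps, Python scripts to look and compute and a tool call to move; the robot and the scene stay as the last step left them, time stands still between calls to the robot, and variables do not carry over. Pictures are saved under pics/ and viewed, at most 10 in all, crops included, and the job is handed in when it is done.

Besides the shell and the picture viewer there is one more tool, called after "Emit:" by a JSON object that holds its "method" and its "body", one argument or row to a line. jog_arm: Moves the arm, as the interface text tells. Its arguments: {"type":"object","properties":{"increments":{"type":"array"}},"required":["increments"]}

```bash
mkdir -p pics
cat > h.py <<'E'
import numpy as np, cv2
from cell import observe, get_image, camera_info, job_done
def cam(n):
    c=camera_info(n); f=210/np.tan(np.radians(c["fovy"])/2)
    K=np.array([[f,0,c["cx"]],[0,f,c["cy"]],[0,0,1]]); R=cv2.Rodrigues(np.array(c["rvec"],float))[0]
    return K,np.array(c["distortion"],float),R,np.array(c["tvec"],float)
def ray(C,uv):
    K,d,R,t=C; p=cv2.undistortPoints(np.array([[uv]],float),K,d)[0,0]
    v=R.T@np.array([p[0],p[1],1]); return -R.T@t, v/np.linalg.norm(v)
def onz(C,uv,z):
    o,v=ray(C,uv); return o+v*(z-o[2])/v[2]
def tri(rays):
    A=sum(np.eye(3)-np.outer(v,v) for o,v in rays); b=sum((np.eye(3)-np.outer(v,v))@o for o,v in rays)
    return np.linalg.solve(A,b)
def proj(C,P):
    K,d,R,t=C; return cv2.projectPoints(np.array(P,float).reshape(-1,1,3),cv2.Rodrigues(R)[0],t,K,d)[0][:,0]
E
python3 - <<'E'
from h import *
for n in("scene","side"):
    im=get_image(n); cv2.imwrite(f"pics/{n}_raw.png",im[...,::-1])
a=cv2.imread("pics/scene_raw.png");b=cv2.imread("pics/side_raw.png")
cv2.imwrite("pics/s1.png",cv2.resize(a,(800,600),interpolation=cv2.INTER_CUBIC));cv2.imwrite("pics/s2.png",cv2.resize(b,(800,600),interpolation=cv2.INTER_CUBIC))
for n in("scene","side"):
    C=cam(n);print(n,-C[2].T@C[3],C[0][0,0],C[1])
print(observe())
E
```

```text
scene [ 1.25832839 -0.62837657  0.83594381] 445.22402465020105 [-0.14321115  0.          0.          0.          0.        ]
side [0.53272399 0.66577573 0.76248286] 384.5995901048646 [-0.00244643  0.          0.          0.          0.        ]
{'time': 0.1, 'q': array([ 1.04675943,  0.5219931 , -0.03631538,  1.5999479 ,  0.0212194 ,
        1.02111015, -0.1128186 ]), 'dq': array([-2.32031845e-05, -1.08700500e-03,  7.80407251e-04, -1.88049633e-03,
       -9.72346400e-04,  7.41940431e-04, -4.61846094e-04]), 'effort': array([ 1.50165648e-03, -9.28493929e+01,  1.98303759e+00, -3.70536733e+01,
        1.80851715e-02,  5.37939151e-03,  1.69218906e-04]), 'tool_pos': array([ 0.27384377, -0.56149299,  0.24976042]), 'tcp_rot': array([-3.06007324e+00, -7.06507968e-01,  5.27444391e-04]), 'ft_force': array([-0.61892998,  0.18171243, -0.34114199]), 'moment': array([0.04522993, 0.02076306, 0.04612351]), 'gripper_force': 0.0, 'grip_width': 0.08504243289897943}
```

View pics/s1.png

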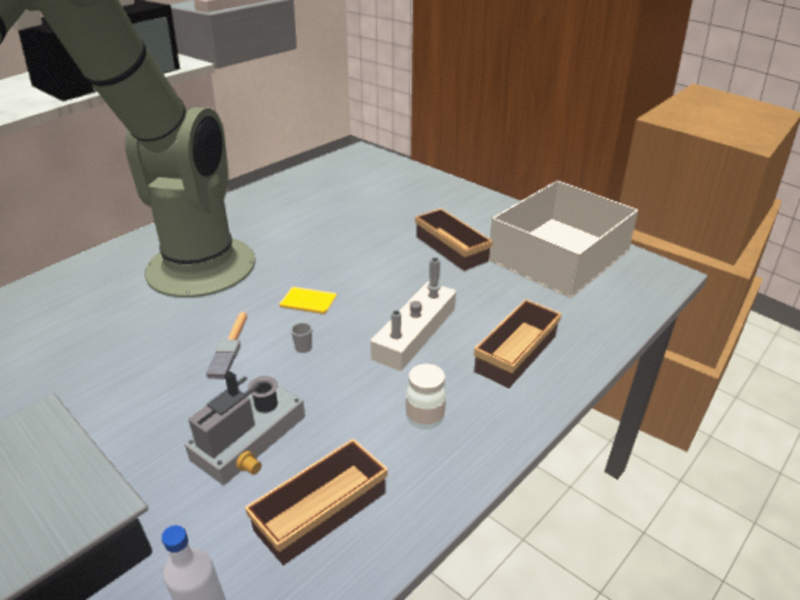

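View pics/s2.png

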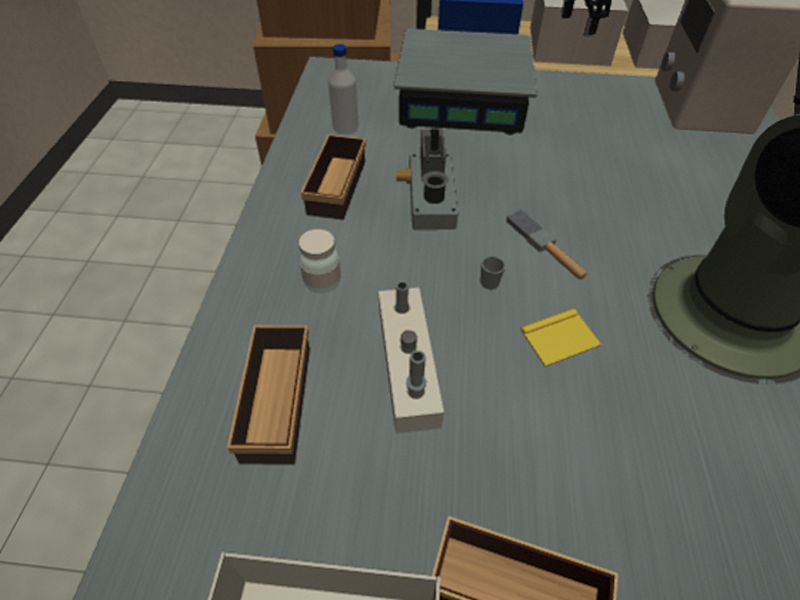

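The scene view shows the collared tube in the +y rack hole, with its top at about (435,261). The socket mouth is at (264,385) and the post top at (232,376). In the side view they are at (418,354), (435,181) and (434,132). Next I compute their positions.

Run:
```python
from h import *
S,D=cam("scene"),cam("side");k=.7
P={"tubetop":((435,260),(418,354),.14),"mouth":((264,384),(435,181),.09),"posttop":((232,376),(434,132),.16),"plaintop":((396,313),(403,285),.105),"plug":((416,304),(409,336),.078),"cup":((302,328),(492,264),.05),
"base corner a":((304,402),(457,220),.045),"base b":((222,470),(415,221),.045)}
for n,(a,b,z) in P.items():
    a=np.array(a)*k;b=np.array(b)*k
    print(n,onz(S,a,z).round(4),onz(D,b,z).round(4),tri([ray(S,a),ray(D,b)]).round(4))
C=cam("wrist");print(C[0],-C[2].T@C[3],C[2][2],C[2][0])
```

```text
tubetop [0.5493 0.2445 0.14  ] [0.5458 0.244  0.14  ] [0.5472 0.2448 0.1397]
mouth [ 0.5465 -0.2013  0.09  ] [ 0.5463 -0.1964  0.09  ] [ 0.5457 -0.2     0.0879]
posttop [ 0.5615 -0.2656  0.16  ] [ 0.5558 -0.2561  0.16  ] [ 0.5562 -0.2631  0.1552]
plaintop [0.5847 0.0892 0.105 ] [0.5809 0.0915 0.105 ] [0.5819 0.0908 0.1033]
plug [0.5683 0.1662 0.078 ] [0.5635 0.1704 0.078 ] [0.5645 0.169  0.0751]
cup [ 0.4314 -0.0238  0.05  ] [ 0.4317 -0.0235  0.05  ] [ 0.4315 -0.0237  0.0499]
base corner a [ 0.5921 -0.1549  0.045 ] [ 0.4977 -0.1389  0.045 ] [ 0.5254 -0.1407  0.0156]
base b [ 0.6154 -0.3461  0.045 ] [ 0.5783 -0.127   0.045 ] [ 0.5595 -0.293  -0.074 ]
[[369.63364503   0.         282.72278649]
 [  0.         369.63364503 208.80792893]
 [  0.           0.           1.        ]] [ 0.3380424  -0.53029452  0.37419673] [-0.2512494  -0.12100167 -0.96032929] [ 0.4372902  -0.89931979 -0.00109307]
```

Emit:
{"method": "jog_arm", "body": {
  "increments": [
    [0.272, 0.362, 0.04, 0.91, 100],
    [0.272, 0.362, 0.04, 0.91, 100],
    [0.272, 0.362, 0.04, 0.91, 100],
    [0.272, 0.362, 0.04, 0.91, 100],
    [0.272, 0.362, 0.04, 0.91, 100],
    [0.272, 0.362, 0.04, 0.91, 100],
    [0.272, 0.362, 0.04, 0.91, 100],
    [0.272, 0.362, 0.04, 0.91, 100],
    [0.272, 0.362, 0.04, 0.91, 100],
    [0.272, 0.362, 0.04, 0.91, 100],
    [0.272, 0.362, 0.04, 0.91, 100],
    [0.272, 0.362, 0.04, 0.91, 100]
  ]
}}

```text
time: 1.3
tool_pos: [0.5453, -0.2007, 0.2899]
tcp_rot: [-2.44, -1.979, 0.001]
ft_force: [-1.1, 0.1, -0.4]
grip_width: 0.0854
gripper_force: 0.0
```

```bash
cat > look.py <<'E'
from h import *
import sys,pickle
n=sys.argv[1]; C=cam("wrist"); im=get_image("wrist"); pickle.dump(C,open(n+".pkl","wb"))
cv2.imwrite(f"pics/{n}_raw.png",im[...,::-1]); cv2.imwrite(f"pics/{n}.png",cv2.resize(im[...,::-1],(800,600),interpolation=cv2.INTER_CUBIC))
o=observe();print(o["time"],o["tool_pos"],o["tcp_rot"],o["ft_force"])
E
python3 look.py w1
```

```text
1.35 [ 0.54516165 -0.20107083  0.29004042] [-2.44068923e+00 -1.97778218e+00  1.39671416e-03] [-0.74328976 -0.44918563 -0.31337619]
```

View pics/w1.png

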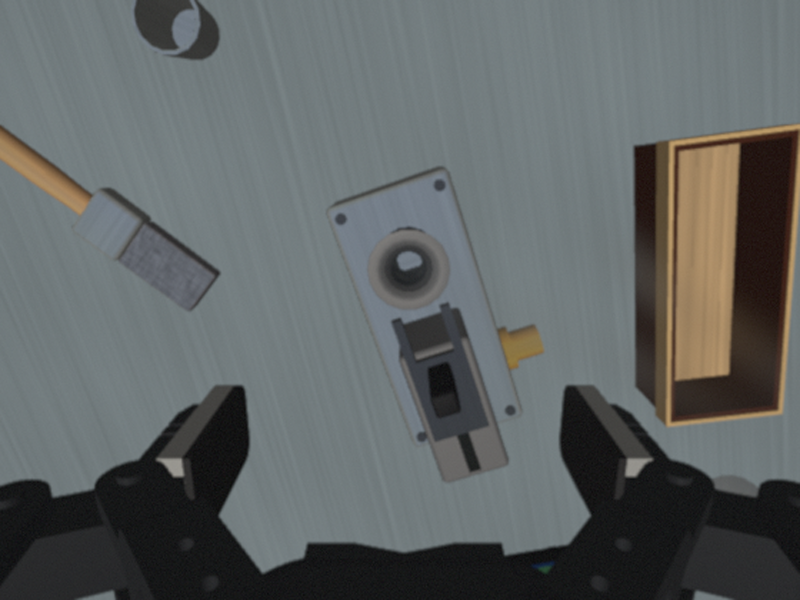

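The wrist view shows the mouth ring centred at about (408,269) and the post top at about (438,376). The base bolts are at (340,218), (439,185), (510,410) and (422,437).

Run:
```python
from h import *
import pickle
C=pickle.load(open("w1.pkl","rb"));k=.7
m=onz(C,(408.5*k,269.5*k),.09);print("mouth",m)
b=[onz(C,np.array(p)*k,.047) for p in((340,218),(439,185),(510,410),(422,437))]
c=sum(b)/4;print("bolt centre",c)
for i,j in((3,0),(2,1),(0,1),(3,2)): d=b[j]-b[i];print(np.linalg.norm(d[:2]),np.degrees(np.arctan2(d[1],d[0])))
print("baseZ corners",[onz(C,np.array(p)*k,.045)[:2].round(4) for p in((329,210),(447,168))])
for p in((432,365),(452,365),(434,414),(459,413)): print("post", onz(C,np.array(p)*k,.16)[:2])
# prong tips
for p in((397,321),(446,306),): print("prong", onz(C,np.array(p)*k,.118)[:2])
# mouth by fitted ellipse on ring edge
g=cv2.imread("pics/w1_raw.png");h=cv2.cvtColor(g,cv2.COLOR_BGR2GRAY)
cir=cv2.HoughCircles(cv2.GaussianBlur(h,(3,3),0)[140:240,230:340],cv2.HOUGH_GRADIENT,1,20,param1=100,param2=12,minRadius=22,maxRadius=34)
print(cir+np.array([230,140,0]) if cir is not None else None)
# seat bright spot
for c in (cir[0][:2] if cir is not None else []): print(onz(C,(c[0]+230,c[1]+140),.09))
```

```text
mouth [ 0.54742366 -0.2053826   0.09      ]
bolt centre [ 0.55317286 -0.25517047  0.047     ]
0.1809696134227029 96.88272703488119
0.17974347886431663 96.81434605261028
0.07185601093433576 6.216970224694922
0.07163771004170316 7.195721813577911
baseZ corners [array([ 0.5003, -0.1628]), array([ 0.5857, -0.1519])]
post [ 0.55177789 -0.24177318]
post [ 0.5619622  -0.24392918]
post [ 0.54734638 -0.26982914]
post [ 0.56054914 -0.27201343]
prong [ 0.53549291 -0.22813662]
prong [ 0.56558152 -0.22502337]
[[[285.5        184.5         24.29999924]]]
[ 0.54781193 -0.20156615  0.09      ]
```

Emit:
{"method": "jog_arm", "body": {
  "increments": [
    [0.001, 0.445, -0.03, 0.33, 100],
    [0.001, 0.445, -0.03, 0.33, 100],
    [0.001, 0.445, -0.03, 0.33, 100],
    [0.001, 0.445, -0.03, 0.33, 100],
    [0.001, 0.445, -0.03, 0.33, 100],
    [0.001, 0.445, -0.03, 0.33, 100],
    [0.001, 0.445, -0.03, 0.33, 100],
    [0.001, 0.445, -0.03, 0.33, 100],
    [0.001, 0.445, -0.03, 0.33, 100],
    [0.001, 0.445, -0.03, 0.33, 100],
    [0.001, 0.445, -0.03, 0.33, 100],
    [0.001, 0.445, -0.03, 0.33, 100]
  ]
}}

```text
time: 2.55
tool_pos: [0.5475, 0.2433, 0.2602]
tcp_rot: [2.083, 2.351, -0.001]
ft_force: [0.1, -0.4, -0.3]
grip_width: 0.0855
gripper_force: 0.0
```

```bash
python3 look.py w2
```

```text
2.6 [0.54754262 0.24324306 0.26032786] [ 2.08332091e+00  2.35050959e+00 -7.82480418e-04] [-0.19079683  0.72021634  0.44314531]
```

View pics/w2.png

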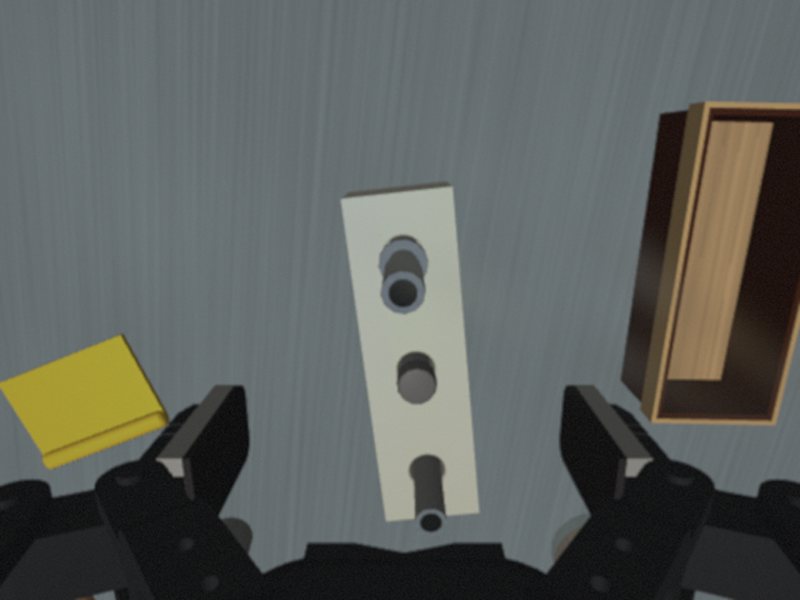

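The tube top is at (403,292) and its collar centre at (403,262).

Run:
```python
from h import *
import pickle
C=pickle.load(open("w2.pkl","rb"));k=.7
print("top",onz(C,(403*k,292*k),.14),"collar",onz(C,(403.5*k,262*k),.076))
print("check hole line",onz(C,(416.5*k,383*k),.078),onz(C,(430.5*k,520*k),.105))
T=observe()["tool_pos"];print(proj(C,[T,[.5475,.2433,.14]])/k)
```

```text
top [0.54713715 0.24636133 0.14      ] collar [0.54720395 0.24715366 0.076     ]
check hole line [0.56465516 0.1707826  0.078     ] [0.58298127 0.09125363 0.105     ]
[[402.13927753 425.87282391]
 [402.99391028 298.15937867]]
```

Emit:
{"method": "jog_arm", "body": {
  "increments": [
    [0, 0.003, -0.04, 0, 100],
    [0, 0.003, -0.08, 0, 100],
    [0, 0.003, -0.11, 0, 100],
    [0, 0.003, -0.13, 0, 100],
    [0, 0.003, -0.143, 0, 100],
    [0, 0.003, -0.143, 0, 100],
    [0, 0.003, -0.143, 0, 0],
    [0, 0.003, -0.143, 0, 0],
    [0, 0.003, -0.143, 0, 0],
    [0, 0.003, -0.143, 0, 0],
    [0, 0.003, -0.143, 0, 0],
    [0, 0.003, -0.143, 0, 0],
    [0, 0.003, -0.143, 0, 0],
    [0, 0.003, -0.143, 0, 0],
    [0, 0.003, -0.143, 0, 0],
    [0, 0.003, -0.143, 0, 0]
  ]
}}

```text
time: 4.2
tool_pos: [0.5471, 0.2485, 0.1179]
tcp_rot: [2.08, 2.354, 0.001]
ft_force: [-2.5, -0.9, 6.9]
grip_width: 0.0207
gripper_force: 58.2
```

Emit:
{"method": "jog_arm", "body": {
  "increments": [
    [0, 0, 0.02, 0, 0],
    [0, 0, 0.05, 0, 0],
    [0, 0, 0.09, 0, 0],
    [0, 0, 0.13, 0, 0],
    [0, 0, 0.14, 0, 0],
    [0, -0.04, 0.14, 0, 0],
    [0, -0.09, 0.14, 0, 0],
    [0, -0.14, 0.14, 0, 0],
    [0, -0.19, 0.14, 0, 0],
    [0, -0.24, 0.14, 0, 0],
    [0, -0.29, 0.14, 0, 0],
    [0, -0.34, 0.14, 0, 0],
    [0, -0.38, 0.14, 0, 0],
    [0, -0.42, 0.14, 0, 0],
    [0, -0.44, 0.14, 0, 0],
    [0, -0.45, 0.13, 0, 0],
    [0, -0.451, 0.125, 0, 0],
    [0, -0.451, 0.125, 0, 0],
    [0, -0.451, 0.125, 0, 0],
    [0, -0.451, 0.125, 0, 0]
  ]
}}

```text
time: 6.2
tool_pos: [0.5473, -0.2015, 0.2425]
tcp_rot: [2.079, 2.355, 0.001]
ft_force: [0.2, 0.2, -1.1]
grip_width: 0.0212
gripper_force: 59.0
```

```bash
python3 look.py w3
python3 - <<'E'
from h import *
for n in("scene","side"): cv2.imwrite(f"pics/{n}3_raw.png",get_image(n)[...,::-1])
C=cam("scene");D=cam("side");T=observe()["tool_pos"]
a=cv2.imread("pics/scene3_raw.png");b=cv2.imread("pics/side3_raw.png")
pa=proj(C,[[.547,-.203,.13]])[0].astype(int);pb=proj(D,[[.547,-.203,.13]])[0].astype(int);print(pa,pb)
f=lambda i,p:cv2.resize(i[p[1]-50:p[1]+70,p[0]-40:p[0]+40],(400,600),interpolation=cv2.INTER_CUBIC)
cv2.imwrite("pics/cs3.png",np.hstack([f(a,pa),f(b,pb)]))
E
```

```text
6.25 [ 0.54726975 -0.20181589  0.2425897 ] [2.07897559e+00 2.35487567e+00 4.03894302e-04] [ 0.21840111  0.0161721  -1.47771344]
[182 257] [305 113]
```

View pics/w3.png

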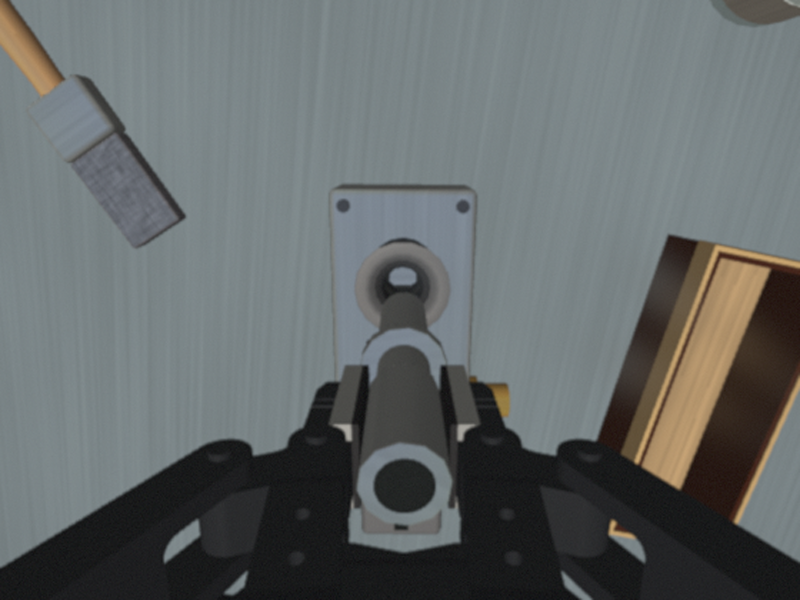

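View pics/cs3.png

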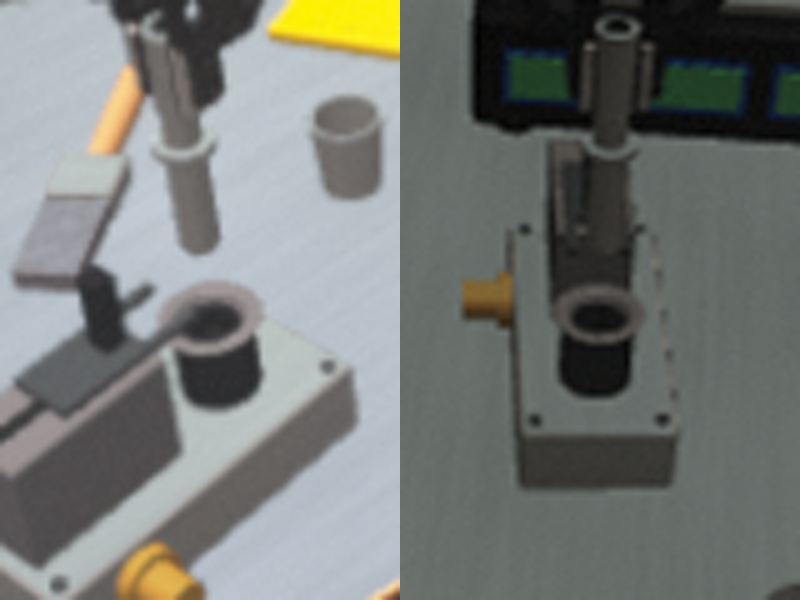

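The tube hangs upright over the socket. In the wrist view it is centred left to right: ring 356–451, tube centred at 404. The ring centre is at about (403,286) and the foot's near edge at (404,293). In the crops the ring is at (211,318) and (597,315), and the collar at (183,146) and (611,146).

Run:
```python
from h import *
import pickle
C=pickle.load(open("w3.pkl","rb"));k=.7
print("ring top edge y-27:",onz(C,(403*k,240*k),.09),"L",onz(C,(356*k,286*k),.09),"R",onz(C,(451*k,286*k),.09))
print("foot edge",onz(C,(404*k,293*k),.1346+.003))
print("bolts",onz(C,(343*k,206*k),.047),onz(C,(462*k,206*k),.047))
print("tubetop",onz(C,(405*k,485*k),.2425+.0225), "collar edge", onz(C,(404*k,327*k),.1346+.066))
S,D=cam("scene"),cam("side")
A=lambda u,v:np.array([142+u/5,207+v/5]);B=lambda u,v:np.array([265+u/5,63+v/5])
for n,a,b,z in(("mouth",A(211,318),B(597.5,315),.09),("collar",A(183,146),B(611,146),.1346+.064),("toptube",A(165,22),B(618,28),.265)):
    print(n,onz(S,a,z),onz(D,b,z),tri([ray(S,a),ray(D,b)]))
f=np.array([-.119,.993,0]);
```

```text
ring top edge y-27: [ 0.54450171 -0.17892676  0.09      ] L [ 0.52229016 -0.20704542  0.09      ] R [ 0.57342412 -0.20070226  0.09      ]
foot edge [ 0.5469704  -0.19457529  0.1376    ]
bolts [ 0.50707324 -0.17035286  0.047     ] [ 0.57797334 -0.16155834  0.047     ]
tubetop [ 0.54829484 -0.20356655  0.265     ] collar edge [ 0.54624638 -0.18880798  0.2006    ]
mouth [ 0.55061389 -0.2062809   0.09      ] [ 0.3240727  -0.22462349  0.09      ] [ 0.39807655 -0.17970874  0.0541079 ]
collar [ 0.55182896 -0.20627984  0.1986    ] [ 0.3403893  -0.22260143  0.1986    ] [ 0.40436415 -0.17204513  0.16773291]
toptube [ 0.54817993 -0.20281598  0.265     ] [ 0.3515405  -0.22127415  0.265     ] [ 0.40817194 -0.16492045  0.2393079 ]
```

Run:
```python
from h import *
S,D=cam("scene"),cam("side")
A=lambda u,v:np.array([142+u/5,207+v/5]);B=lambda u,v:np.array([265+(u-400)/5,63+v/5])
for n,a,b,z in(("mouth",A(211,318),B(597.5,315),.09),("collar",A(183,146),B(611,146),.1346+.064),("toptube",A(165,22),B(618,28),.265)):
    print(n,onz(S,a,z),onz(D,b,z),tri([ray(S,a),ray(D,b)]))
```

```text
mouth [ 0.55061389 -0.2062809   0.09      ] [ 0.54653269 -0.19949446  0.09      ] [ 0.54676447 -0.20415971  0.08620892]
collar [ 0.55182896 -0.20627984  0.1986    ] [ 0.54571771 -0.19894856  0.1986    ] [ 0.54642393 -0.20375075  0.19477436]
toptube [ 0.54817993 -0.20281598  0.265     ] [ 0.54639597 -0.19846716  0.265     ] [ 0.54633398 -0.20158704  0.26333188]
```

Emit:
{"method": "jog_arm", "body": {
  "increments": [
    [0, -0.001, -0.01, 0, 0],
    [0, -0.001, -0.02, 0, 0],
    [0, -0.001, -0.03, 0, 0],
    [0, -0.001, -0.038, 0, 0],
    [0, -0.001, -0.043, 0, 0],
    [0, -0.001, -0.046, 0, 0],
    [0, -0.001, -0.049, 0, 0],
    [0, -0.001, -0.052, 0, 0],
    [0, -0.001, -0.055, 0, 0],
    [0, -0.001, -0.055, 0, 0]
  ]
}}

```text
time: 7.35
tool_pos: [0.5469, -0.2037, 0.187]
tcp_rot: [-2.081, -2.353, 0.0]
ft_force: [-0.3, 0.6, -1.2]
grip_width: 0.0207
gripper_force: 59.0
```

Foot at about 0.079 with no side force. I go on down in small steps and watch the force.

Emit:
{"method": "jog_arm", "body": {
  "increments": [
    [0, 0, -0.002, 0, 0],
    [0, 0, -0.004, 0, 0],
    [0, 0, -0.006, 0, 0],
    [0, 0, -0.008, 0, 0],
    [0, 0, -0.009, 0, 0],
    [0, 0, -0.009, 0, 0]
  ]
}}

```text
time: 7.95
tool_pos: [0.5469, -0.2037, 0.1781]
tcp_rot: [-2.081, -2.354, 0.0]
ft_force: [-1.0, -0.2, -0.7]
grip_width: 0.0207
gripper_force: 59.0
```

Emit:
{"method": "jog_arm", "body": {
  "increments": [
    [0, 0, -0.001, 0, 0],
    [0, 0, -0.002, 0, 0],
    [0, 0, -0.003, 0, 0],
    [0, 0, -0.004, 0, 0],
    [0, 0, -0.004, 0, 0]
  ]
}}

```text
time: 8.45
tool_pos: [0.5472, -0.2037, 0.1746]
tcp_rot: [2.08, 2.353, 0.0]
ft_force: [-0.5, 0.8, 4.8]
grip_width: 0.0205
gripper_force: 59.7
```

Emit:
{"method": "jog_arm", "body": {
  "increments": [
    [0, 0, -0.001, 0, 0],
    [0, 0, -0.002, 0, 0],
    [0, 0, -0.003, 0, 0],
    [0, 0, -0.004, 0, 0],
    [0, 0, -0.004, 0, 0]
  ]
}}

```text
time: 8.95
tool_pos: [0.5473, -0.2038, 0.1708]
tcp_rot: [2.08, 2.353, 0.001]
ft_force: [-0.0, 1.2, 7.0]
grip_width: 0.0206
gripper_force: 60.0
```

Emit:
{"method": "jog_arm", "body": {
  "increments": [
    [0, 0, -0.001, 0, 0],
    [0, 0, -0.002, 0, 0],
    [0, 0, -0.003, 0, 0],
    [0, 0, -0.004, 0, 0],
    [0, 0, -0.004, 0, 0]
  ]
}}

```text
time: 9.45
tool_pos: [0.5471, -0.2037, 0.1663]
tcp_rot: [2.081, 2.354, 0.0]
ft_force: [-0.0, 0.3, 3.5]
grip_width: 0.0207
gripper_force: 59.4
```

Emit:
{"method": "jog_arm", "body": {
  "increments": [
    [0, 0, -0.001, 0, 0],
    [0, 0, -0.002, 0, 0],
    [0, 0, -0.003, 0, 0],
    [0, 0, -0.004, 0, 0],
    [0, 0, -0.004, 0, 0]
  ]
}}

```text
time: 9.95
tool_pos: [0.5469, -0.2037, 0.1621]
tcp_rot: [-2.081, -2.354, 0.0]
ft_force: [0.5, 0.6, 1.1]
grip_width: 0.0208
gripper_force: 59.1
```

Emit:
{"method": "jog_arm", "body": {
  "increments": [
    [0, 0, -0.001, 0, 0],
    [0, 0, -0.002, 0, 0],
    [0, 0, -0.003, 0, 0],
    [0, 0, -0.004, 0, 0],
    [0, 0, -0.004, 0, 0]
  ]
}}

```text
time: 10.45
tool_pos: [0.5469, -0.2037, 0.158]
tcp_rot: [-2.081, -2.354, 0.0]
ft_force: [0.9, -0.3, -1.0]
grip_width: 0.0209
gripper_force: 58.9
```

Emit:
{"method": "jog_arm", "body": {
  "increments": [
    [0, 0, -0.001, 0, 0],
    [0, 0, -0.002, 0, 0],
    [0, 0, -0.003, 0, 0],
    [0, 0, -0.003, 0, 0]
  ]
}}

```text
time: 10.85
tool_pos: [0.547, -0.2037, 0.1553]
tcp_rot: [2.081, 2.354, 0.0]
ft_force: [-0.5, 0.4, 3.6]
grip_width: 0.0207
gripper_force: 59.5
```

Emit:
{"method": "jog_arm", "body": {
  "increments": [
    [0, 0, -0.001, 0, 0],
    [0, 0, -0.002, 0, 0],
    [0, 0, -0.002, 0, 0]
  ]
}}

```text
time: 11.15
tool_pos: [0.5471, -0.2037, 0.1534]
tcp_rot: [2.081, 2.354, 0.0]
ft_force: [-0.3, 0.6, 5.6]
grip_width: 0.021
gripper_force: 59.9
```

Emit:
{"method": "jog_arm", "body": {
  "increments": [
    [0, 0, -0.001, 0, 0],
    [0, 0, -0.002, 0, 0],
    [0, 0, -0.002, 0, 0]
  ]
}}

```text
time: 11.45
tool_pos: [0.5471, -0.2038, 0.1515]
tcp_rot: [2.081, 2.353, 0.0]
ft_force: [-0.4, -0.2, 7.6]
grip_width: 0.0206
gripper_force: 60.2
```

Emit:
{"method": "jog_arm", "body": {
  "increments": [
    [0, 0, -0.001, 0, 0],
    [0, 0, -0.002, 0, 0],
    [0, 0, -0.002, 0, 0]
  ]
}}

```text
time: 11.75
tool_pos: [0.5471, -0.2038, 0.1496]
tcp_rot: [2.08, 2.353, 0.0]
ft_force: [-2.2, 0.3, 9.1]
grip_width: 0.0209
gripper_force: 60.4
```

Emit:
{"method": "jog_arm", "body": {
  "increments": [
    [0, 0, -0.001, 0, 0],
    [0, 0, -0.001, 0, 0]
  ]
}}

```text
time: 11.95
tool_pos: [0.5473, -0.2038, 0.1489]
tcp_rot: [2.08, 2.353, 0.0]
ft_force: [-1.2, -0.0, 12.4]
grip_width: 0.0209
gripper_force: 60.5
```

Emit:
{"method": "jog_arm", "body": {
  "increments": [
    [0, 0, -0.001, 0, 0],
    [0, 0, -0.001, 0, 0]
  ]
}}

```text
time: 12.15
tool_pos: [0.5474, -0.2038, 0.148]
tcp_rot: [2.08, 2.353, 0.001]
ft_force: [-0.4, 1.1, 12.1]
grip_width: 0.0207
gripper_force: 60.3
```

Emit:
{"method": "jog_arm", "body": {
  "increments": [
    [0, 0, -0.001, 0, 0],
    [0, 0, -0.001, 0, 0]
  ]
}}

```text
time: 12.35
tool_pos: [0.5474, -0.2038, 0.1468]
tcp_rot: [2.08, 2.353, 0.001]
ft_force: [0.5, 0.6, 10.0]
grip_width: 0.0208
gripper_force: 60.2
```

Emit:
{"method": "jog_arm", "body": {
  "increments": [
    [0, 0, -0.001, 0, 0],
    [0, 0, -0.001, 0, 0]
  ]
}}

```text
time: 12.55
tool_pos: [0.5477, -0.2039, 0.1466]
tcp_rot: [2.08, 2.352, 0.001]
ft_force: [-2.7, 0.2, 21.8]
grip_width: 0.0209
gripper_force: 61.7
```

Emit:
{"method": "jog_arm", "body": {
  "increments": [
    [0, 0, -0.0005, 0, 0],
    [0, 0, -0.001, 0, 0],
    [0, 0, -0.001, 0, 0]
  ]
}}

```text
time: 12.85
tool_pos: [0.548, -0.2041, 0.1464]
tcp_rot: [2.079, 2.351, 0.001]
ft_force: [-4.9, 1.7, 36.8]
grip_width: 0.0207
gripper_force: 63.5
```

Emit:
{"method": "jog_arm", "body": {
  "increments": [
    [0, 0, 0.001, 0, 0],
    [0, 0, 0.0015, 0, 0],
    [0, 0, 0.0015, 0, 0]
  ]
}}

```text
time: 13.15
tool_pos: [0.5476, -0.2039, 0.1467]
tcp_rot: [2.08, 2.353, 0.001]
ft_force: [-2.4, 0.4, 15.7]
grip_width: 0.0206
gripper_force: 60.6
```

Emit:
{"method": "jog_arm", "body": {
  "increments": [
    [0, 0, 0, 0, 60],
    [0, 0, 0, 0, 60],
    [0, 0, 0, 0, 60],
    [0, 0, 0, 0, 60],
    [0, 0, 0, 0, 60],
    [0, 0, 0, 0, 60],
    [0, 0, 0.02, 0, 60],
    [0, 0, 0.06, 0, 60],
    [0, 0, 0.1, 0, 60],
    [0, 0, 0.11, 0, 60],
    [0, 0, 0.11, 0, 60],
    [0, 0, 0.11, 0, 60]
  ]
}}

```text
time: 14.35
tool_pos: [0.5466, -0.2038, 0.2549]
tcp_rot: [-2.08, -2.353, 0.001]
ft_force: [-0.7, -0.3, -1.0]
grip_width: 0.0514
gripper_force: 0.0
```

```bash
python3 look.py w4
python3 - <<'E'
from h import *
D=cam("scene");a=get_image("scene")[...,::-1]
p=proj(D,[[.55,-.22,.12]])[0].astype(int);x,y=p[0]-50,p[1]-45;print(x,y)
c=cv2.resize(a[y:y+75,x:x+100],(800,600),interpolation=cv2.INTER_CUBIC);cv2.imwrite("pics/cs4.png",c)
w=cv2.imread("pics/w4.png")
cv2.imwrite("pics/m4.png",np.hstack([cv2.resize(c,(400,300)),cv2.resize(w,(400,300))]))
E
```

```text
14.4 [ 0.54643122 -0.20368615  0.25452947] [-2.07969478e+00 -2.35259171e+00  1.18335601e-03] [ 0.15558431 -0.0623732  -0.30487172]
127 219
```

View pics/w4.png

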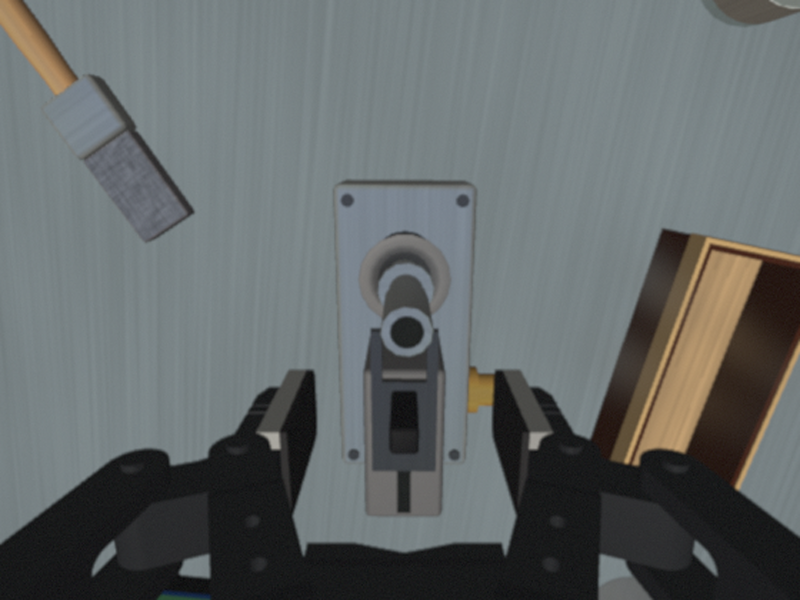

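View pics/cs4.png

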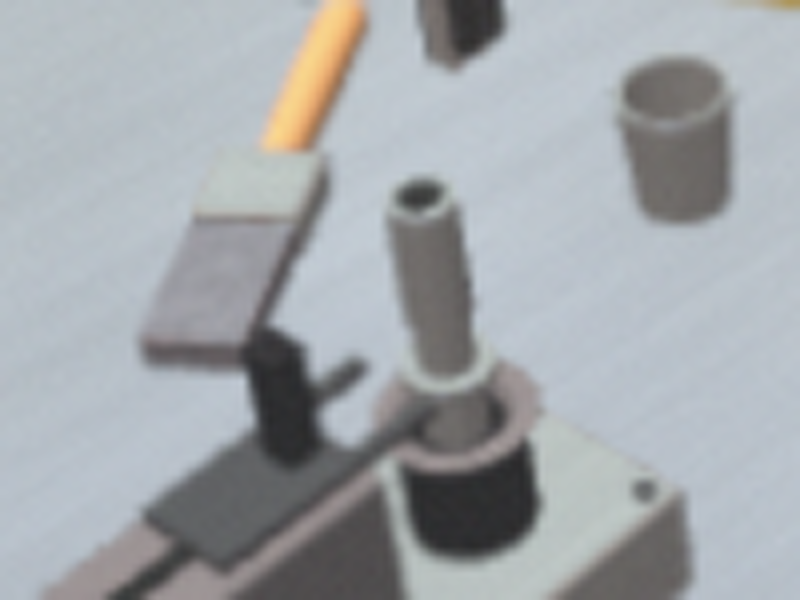

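The tube stands in the socket. In the crop (8x, origin 127,219) the tube top is at (421,196), the collar at about (449,362) and the ring at about (457,415). Next I work out the heights.

Run:
```python
from h import *
import pickle
S=cam("scene")
q=lambda z:((proj(S,[[.5478,-.2045,z]])[0]-[127,219])*8+[3.5,3.5]).round(1)
for z in(.083,.086,.09,.104,.108,.111,.165,.170,.175,.18,.185): print(z,q(z))
C=pickle.load(open("w4.pkl","rb"))
for z in(.165,.170,.175,.18): print(z,proj(C,[[.5478,-.2045,z]])[0]/.7)
for z in(.105,.108,.111): print("collar far edge",z,proj(C,[[.5478-.0018,-.2045+.0149,z]])[0]/.7)
for z in(.083,.087,.09): print("ring far edge",z,proj(C,[[.5478-.0032,-.2045+.0268,z]])[0]/.7)
for p in((392,390),(418,390)): print("post top",onz(C,np.array(p)*.7,.16)[:2])
print("post bottom edge",onz(C,np.array((405,453))*.7,.118)[:2],"top front/back",onz(C,np.array((404,391))*.7,.16)[:2],onz(C,np.array((404,425))*.7,.16)[:2])
```

```text
0.083 [463.  425.7]
0.086 [461.8 418.6]
0.09 [460.1 409.1]
0.104 [454.3 375.3]
0.108 [452.6 365.6]
0.111 [451.3 358.2]
0.165 [428.  221.7]
0.17 [425.8 208.6]
0.175 [423.5 195.4]
0.18 [421.3 182.2]
0.185 [419.1 168.9]
0.165 [405.64937612 320.1305318 ]
0.17 [405.67194868 323.92790465]
0.175 [405.69552429 327.89395558]
0.18 [405.72017134 332.04018184]
collar far edge 0.105 [405.50280773 257.13992569]
collar far edge 0.108 [405.51210801 258.305358  ]
collar far edge 0.111 [405.52160426 259.49534025]
ring far edge 0.083 [405.55491796 228.27075742]
ring far edge 0.087 [405.56728841 229.35734689]
ring far edge 0.09 [405.57678107 230.19115517]
post top [ 0.54594532 -0.24019163]
post top [ 0.55769584 -0.23874703]
post bottom edge [ 0.55909042 -0.29838536] top front/back [ 0.5514295  -0.24002062] [ 0.55353389 -0.25722079]
```

Emit:
{"method": "jog_arm", "body": {
  "increments": [
    [0.004, -0.03, 0, 0, 60],
    [0.008, -0.061, 0, 0, 60],
    [0.008, -0.061, 0, 0, 60],
    [0.008, -0.061, -0.03, 0, 60],
    [0.008, -0.061, -0.06, 0, 60],
    [0.008, -0.061, -0.09, 0, 60],
    [0.008, -0.061, -0.105, 0, 60],
    [0.008, -0.061, -0.109, 0, 60],
    [0.008, -0.061, -0.109, 0, 60],
    [0.008, -0.061, -0.109, 0, 0],
    [0.008, -0.061, -0.109, 0, 0],
    [0.008, -0.061, -0.109, 0, 0],
    [0.008, -0.061, -0.109, 0, 0],
    [0.008, -0.061, -0.109, 0, 0],
    [0.008, -0.061, -0.109, 0, 0],
    [0.008, -0.061, -0.109, 0, 0]
  ]
}}

```text
time: 16.05
tool_pos: [0.5542, -0.2653, 0.148]
tcp_rot: [-2.082, -2.353, 0.002]
ft_force: [-10.6, 1.1, 15.0]
grip_width: 0.0128
gripper_force: 59.2
```

Emit:
{"method": "jog_arm", "body": {
  "increments": [
    [-0.0005, 0, 0.001, 0, 0],
    [-0.001, 0, 0.002, 0, 0],
    [-0.001, 0, 0.002, 0, 0]
  ]
}}

```text
time: 16.35
tool_pos: [0.5539, -0.2647, 0.1483]
tcp_rot: [-2.081, -2.354, -0.0]
ft_force: [4.1, -1.8, -15.6]
grip_width: 0.0132
gripper_force: 60.3
```

Emit:
{"method": "jog_arm", "body": {
  "increments": [
    [0.0002, 0, -0.001, 0, 0],
    [-0.0001, 0.003, -0.001, 0, 0],
    [-0.0005, 0.006, -0.001, 0, 0],
    [-0.001, 0.01, -0.001, 0, 0],
    [-0.001, 0.01, -0.001, 0, 0]
  ]
}}

```text
time: 16.85
tool_pos: [0.5527, -0.2541, 0.1481]
tcp_rot: [-2.08, -2.354, 0.0]
ft_force: [-4.9, -0.6, 3.4]
grip_width: 0.0128
gripper_force: 62.8
```

Emit:
{"method": "jog_arm", "body": {
  "increments": [
    [-0.0007, 0.003, 0, 0, 0],
    [-0.001, 0.006, 0, 0, 0],
    [-0.0015, 0.009, 0, 0, 0],
    [-0.0015, 0.01, 0, 0, 0],
    [-0.0015, 0.01, 0, 0, 0]
  ]
}}

```text
time: 17.35
tool_pos: [0.5515, -0.2443, 0.1481]
tcp_rot: [2.08, 2.354, 0.0]
ft_force: [-4.0, -1.7, 7.3]
grip_width: 0.0128
gripper_force: 63.3
```

Emit:
{"method": "jog_arm", "body": {
  "increments": [
    [-0.0003, 0.002, 0, 0, 0],
    [-0.0005, 0.004, 0, 0, 0],
    [-0.0008, 0.006, 0, 0, 0],
    [-0.0008, 0.006, 0, 0, 0]
  ]
}}

```text
time: 17.75
tool_pos: [0.5508, -0.2383, 0.1481]
tcp_rot: [2.08, 2.354, 0.0]
ft_force: [-3.5, -1.4, 5.7]
grip_width: 0.013
gripper_force: 63.3
```

Emit:
{"method": "jog_arm", "body": {
  "increments": [
    [-0.0003, 0.002, 0, 0, 0],
    [-0.0004, 0.003, 0, 0, 0],
    [-0.0004, 0.003, 0, 0, 0]
  ]
}}

```text
time: 18.05
tool_pos: [0.5504, -0.2354, 0.148]
tcp_rot: [2.08, 2.354, 0.0]
ft_force: [-2.3, -2.5, 6.2]
grip_width: 0.0134
gripper_force: 63.3
```

Emit:
{"method": "jog_arm", "body": {
  "increments": [
    [-0.0001, 0.001, 0, 0, 0],
    [-0.0002, 0.002, 0, 0, 0],
    [-0.0002, 0.002, 0, 0, 0]
  ]
}}

```text
time: 18.35
tool_pos: [0.5504, -0.2347, 0.1481]
tcp_rot: [2.08, 2.352, -0.001]
ft_force: [0.4, -8.6, 3.2]
grip_width: 0.0131
gripper_force: 62.8
```

Emit:
{"method": "jog_arm", "body": {
  "increments": [
    [-0.0001, 0.001, 0, 0, 0],
    [-0.0001, 0.001, 0, 0, 0],
    [-0.0001, 0.0, 0, 0, 60],
    [-0.0001, 0.0, 0, 0, 60],
    [-0.0001, 0.0, 0, 0, 60],
    [-0.0001, 0.0, 0, 0, 60],
    [-0.0001, 0.0, 0, 0, 60],
    [-0.0001, 0.0, 0, 0, 60],
    [0, 0, 0.02, 0, 60],
    [0, 0, 0.05, 0, 60],
    [0, 0, 0.09, 0, 60],
    [0, 0, 0.12, 0, 60],
    [0, 0, 0.12, 0, 60],
    [0, 0, 0.12, 0, 60]
  ]
}}

```text
time: 19.75
tool_pos: [0.5501, -0.2338, 0.2681]
tcp_rot: [2.08, 2.353, 0.0]
ft_force: [-0.1, 0.1, -1.2]
grip_width: 0.0514
gripper_force: 0.0
```

Run:
```python
from h import *
a=get_image("scene")[...,::-1];w=get_image("wrist")[...,::-1]
c=cv2.resize(a[219:294,127:207],(400,375),interpolation=cv2.INTER_CUBIC)
v=cv2.resize(w[100:400,140:460],(400,375),interpolation=cv2.INTER_CUBIC)
cv2.imwrite("pics/m5.png",np.hstack([c,v]));o=observe();print(o["tool_pos"],o["ft_force"],o["grip_width"])
```

```text
[ 0.54964742 -0.23364456  0.26684604] [ 0.04580257 -0.1894535  -0.58404775] 0.051349978594558726
```

View pics/m5.png

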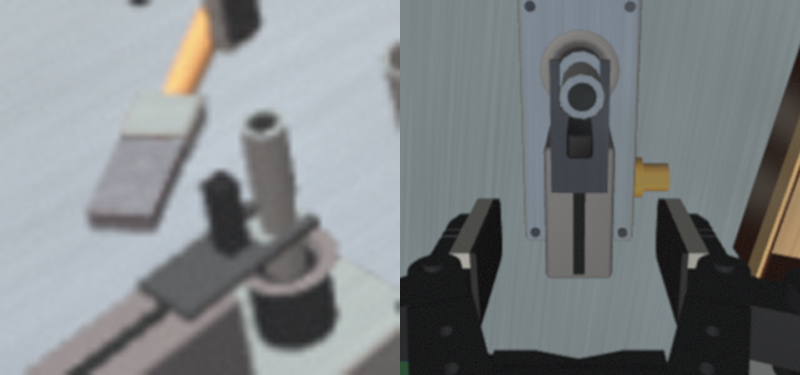

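The plate is across with its prongs on both sides of the neck, the collar is below it, and the gripper is clear. I hand it in.

```bash
python3 -c "
from cell import job_done
print(job_done())"
```

```text
the job is handed in; nothing more can be done
None
```

The tube met a hard stop in the socket, the lock plate is fully across over its collar, and the arm is clear. I handed the job in at about 20 s, with no verdict shown; the floor press briefly read about 37 N (limit 40 N).

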